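# Fit the lever hub that suits the keyed test shaft

## Task

First take the white cap off the keyed shaft of the test stand and stand it upright in the small steel tray. Then choose the one lever hub that, with the shaft's key in its keyway, puts its arm in the slotted stop block, fit it fully home on the shaft with the arm lying in the slot, and let go. Leave the other two hubs and everything else on the table where they are.

Things in the scene. Friction and masses are not known exactly. Their poses are not given: they have to be found in the camera images.
- stand: fixed test stand: steel plate 178 x 230 mm, 12 mm thick, with an upright keyed shaft. Origin on the shaft axis at table level, z up, +x to the stand's far side, +y to its left. Three stop blocks, 56 x 56 mm and 28 mm high, stand on the plate 72 mm from the shaft axis: far (+x), left (+y) and right (-y); the front is free
- shaft (a point): shaft axis at the plate's upper face (12 mm above the table), where a seated hub's underside rests; axes as the stand. Shaft 23 mm in diameter, 46 mm high above the plate, its top 12 mm a cone. Its key, 7 mm wide, stands out to 19 mm from the axis on the front (-x) side, from the plate to 36 mm above it, the top 8 mm tapered
- slot (a point): centre, half-way up, of the slotted stop block: 56 x 56 x 28 mm, cut by a cross of open slots 32 mm wide, leaving four corner posts on a 4 mm floor. It stands at the far, left or right place by chance; the other two places hold solid blocks, on which an arm would foul. Axes as the stand
- hub_a_mid (a point): aluminium lever hub standing on the table; point at its centre, half-way up. Upright octagonal boss, z up, 56 mm across flats (facing its x axis and every 45 degrees), 70 mm high, 0.3 to 0.5 kg. A 27 mm bore runs right through, with one keyway over the whole height, 11 mm wide, reaching 23 mm from the axis, opposite the arm (on its -x side) seen from above. Its arm runs along +x
- hub_b_mid (a point): aluminium lever hub standing on the table; point at its centre, half-way up. Upright octagonal boss, z up, 56 mm across flats (facing its x axis and every 45 degrees), 70 mm high, 0.3 to 0.5 kg. A 27 mm bore runs right through, with one keyway over the whole height, 11 mm wide, reaching 23 mm from the axis, a quarter turn anticlockwise from the arm (on its +y side) seen from above. Its arm runs along +x
- hub_c_mid (a point): aluminium lever hub standing on the table; point at its centre, half-way up. Upright octagonal boss, z up, 56 mm across flats (facing its x axis and every 45 degrees), 70 mm high, 0.3 to 0.5 kg. A 27 mm bore runs right through, with one keyway over the whole height, 11 mm wide, reaching 23 mm from the axis, a quarter turn clockwise from the arm (on its -y side) seen from above. Its arm runs along +x
- hub_a_arm (a point): point on the arm of hub_a, 72 mm from the hub's axis along its +x, 15 mm above its underside; the arm is 16 mm wide, reaches 97 mm from the axis and lies 8 to 22 mm above the underside; the boss above it is clear
- hub_b_arm (a point): point on the arm of hub_b, 72 mm from the hub's axis along its +x, 15 mm above its underside; the arm is 16 mm wide, reaches 97 mm from the axis and lies 8 to 22 mm above the underside; the boss above it is clear
- hub_c_arm (a point): point on the arm of hub_c, 72 mm from the hub's axis along its +x, 15 mm above its underside; the arm is 16 mm wide, reaches 97 mm from the axis and lies 8 to 22 mm above the underside; the boss above it is clear
- cap_mid (a point): white plastic protective cap, point at its centre half-way up: round, 52 mm in diameter, 62 mm high, closed at the top, open below (inside 45 mm wide), 70 g. It starts over the shaft, resting on the plate
- tray_in (a point): centre of the inner floor (about 4 mm above the table) of the small fixed square steel tray, 130 x 130 mm outside, walls 4 mm thick and 22 mm high
- jar: amber jar, 40 mm in diameter, 60 mm high, origin under its centre, among the hubs. Bystander: leave it alone.
- bottle: white bottle, 60 mm in diameter, 150 mm high, origin under its centre, beside the hubs. Bystander: leave it alone.
- flask: clear bottle, 60 mm in diameter, 130 mm high, origin under its centre, behind the stand and hubs. Bystander: leave it alone.
- beaker: glass beaker, 68 mm in diameter, 85 mm high, origin under its centre, in front of the stand. Bystander: leave it alone.
- driver: screwdriver 190 mm long lying on the table, right of the hubs and the bottle. Bystander: leave it alone.
- phone: black phone 74 x 150 x 9 mm lying flat on the table, left of the stand. Bystander: leave it alone.
Things that resemble listed ones, but are neither listed nor needed, are in the scene too. Leave any pink or yellow look-alike of the part that bears hub_b_mid alone.

How it is judged (in metres and radians):
On the way, in this order (a step that is already met when the one before it is completed fails the run):
1. the cap stands upright in the tray (horizontal distance between cap_mid and tray_in below 0.05 m and z of cap_mid in the frame of tray_in below 0.036 m and angle between cap_mid's own z axis and vertical below 0.1 rad), for 0.2 s.
2. the matching hub is fully home on the shaft, its arm in the slotted block (((x of slot in the frame of stand above 0.04 m and z of hub_a_mid in the frame of stand below 0.0505 m and horizontal distance between hub_a_mid and shaft below 0.006 m and angle between hub_a_mid's own z axis and vertical below 0.07 rad and horizontal distance between hub_a_arm and slot below 0.014 m and linear speed of hub_a below 0.02 m/s) or (y of slot in the frame of stand above 0.04 m and z of hub_b_mid in the frame of stand below 0.0505 m and horizontal distance between hub_b_mid and shaft below 0.006 m and angle between hub_b_mid's own z axis and vertical below 0.07 rad and horizontal distance between hub_b_arm and slot below 0.014 m and linear speed of hub_b below 0.02 m/s) or (y of slot in the frame of stand below -0.04 m and z of hub_c_mid in the frame of stand below 0.0505 m and horizontal distance between hub_c_mid and shaft below 0.006 m and angle between hub_c_mid's own z axis and vertical below 0.07 rad and horizontal distance between hub_c_arm and slot below 0.014 m and linear speed of hub_c below 0.02 m/s))), for 0.2 s.
At the end, for the whole second after the job is handed in: The cap stands upright (within 0.1 rad) on the floor of the tray; the hub whose keyway suits the slotted block's place sits on the plate within 3.5 mm, within 6 mm of the shaft axis, upright within 0.07 rad, its arm point within 14 mm of the slot's centre, at rest (all of step 1 and ((x of slot in the frame of stand above 0.04 m and z of hub_a_mid in the frame of stand below 0.0505 m and horizontal distance between hub_a_mid and shaft below 0.006 m and angle between hub_a_mid's own z axis and vertical below 0.07 rad and horizontal distance between hub_a_arm and slot below 0.014 m and linear speed of hub_a below 0.02 m/s) or (y of slot in the frame of stand above 0.04 m and z of hub_b_mid in the frame of stand below 0.0505 m and horizontal distance between hub_b_mid and shaft below 0.006 m and angle between hub_b_mid's own z axis and vertical below 0.07 rad and horizontal distance between hub_b_arm and slot below 0.014 m and linear speed of hub_b below 0.02 m/s) or (y of slot in the frame of stand below -0.04 m and z of hub_c_mid in the frame of stand below 0.0505 m and horizontal distance between hub_c_mid and shaft below 0.006 m and angle between hub_c_mid's own z axis and vertical below 0.07 rad and horizontal distance between hub_c_arm and slot below 0.014 m and linear speed of hub_c below 0.02 m/s))); the robot touches nothing.
It fails at once if a hub that does not match is moved more than 35 mm ((not (x of slot in the frame of stand above 0.04 m) and distance of hub_a_mid from where it was at the start of the episode above 0.035 m) or (not (y of slot in the frame of stand above 0.04 m) and distance of hub_b_mid from where it was at the start of the episode above 0.035 m) or (not (y of slot in the frame of stand below -0.04 m) and distance of hub_c_mid from where it was at the start of the episode above 0.035 m)).
It fails at once if a bystander (jar, bottles, beaker, screwdriver, phone) is moved more than 35 mm (distance of any of jar, bottle, flask, beaker, driver, phone from where it was at the start of the episode above 0.035 m).
It also fails if it takes over 61 s, if anything falls off the work surface, if the arm or the gripper's body presses on something with over 40 N, if the wrist force passes 120 N, or if a joint passes its speed limit or range.

## Robot

A 6-joint arm with a two-finger parallel gripper is mounted at the origin on the work surface. World frame = base frame: x ahead of the robot, y to its left, z up, the work surface at z = 0. Lengths are in mm, angles in rad, forces in N, time in s.
With the tool pointing down it reaches from about 250 to 775 mm from the base axis. Payload 4 kg.
Tool frame: the origin (TCP) lies between the finger pads; the fingertips stand 19 mm ahead of it and the grasp point (between the pads) is the TCP; x points along the fingers, y is the direction in which the jaws open and shut, and the axes are right-handed (so a half turn about x gives the same grasp; the last joint's range is limited). The gripper opens to 85 mm and grips with 20 to 120 N. Pads are 22 mm wide; open, the fingers measure 114 mm over their backs; the gripper's body (76 mm by 85 mm) begins 54 mm behind the grasp point. The pads swing forward as they close: fully open they stand 13 mm farther back than shut.
Start: joints at [-1.385, 0.087, 1.371, -0, 1.684, -0.103], TCP at [156.637, -527.239, 250.341] pointing down, gripper open.
Joint ranges: [-3.1, 3.1], [-0.76, 2.03], [0.27, 2.55], [-1.08, 4.22], [0.17, 2.65], [-2.57, 2.57]. Speed limits (rad/s): [2.79, 2.79, 3.14, 3.14, 3.14, 3.14].

## Interface

Orientations are given as a rotation vector (axis times angle).
In Python, from station import ctrl, planner, read_camera, ticket gives the robot as it stands. Calls block until the motion is done:
- ctrl.movep(position, orientation): joint-space move of the TCP to a pose.
- ctrl.servo_line(position, feed=150, ori=None, contact_N=None): straight line of the TCP; ori=None keeps the orientation; feed is the mean speed in mm/s. With contact_N (N) it stops when the force on the tool has changed by that much, and returns True; else False.
- ctrl.movej(angles): joint-space move.
- ctrl.open_gripper() and ctrl.grab(newtons=None): open the fingers fully, or close them until they stop; newtons is the grip in N (None keeps the last).
- ctrl.pause(seconds).
- planner.inverse_kinematics(position, orientation): joint angles nearest the present ones, or None.
- ctrl.read_state(): the state.
- read_camera(name): name is "scene" or "top" or "wrist"; returns a dict with "color" (400x640x3 uint8, red, green, blue), "fx", "fy", "cx", "cy" (pixels), "k1" (the pictures are not rectified: a ray, as slopes to the right and down, at radius r is drawn at 1 + k1 r^2 times it, then the intrinsics apply), "R" (3x3) and "t" (3): a world point X has camera coordinates R X + t. Camera axes: x right, y down, z forward; pixel columns grow to the right and rows downward; lengths in mm; the calibration is good to about 2 mm. A picture is of the moment at which its call begins. There is no depth.
A pose or a line that the arm cannot do raises ctrl.MotionError and nothing moves.
- ticket.hand_in(): hands the job in, once; it reports no verdict.
The state is a dict: "time_s": time; "q": joint angles; "joint_vel": joint speeds; "joint_efforts": joint torques, N m; "ee_pos": TCP position; "eef_rot": TCP orientation; "ft_force": force on the tool from outside, world axes, zero at the start; "torque": the same for the moment, N m; "finger_gap": finger opening in mm.
Only numpy, scipy, OpenCV 4.12 (cv2) and the standard library are available. Lean on these libraries where they do the work, as an engineer would, in place of code of your own. Each camera call takes 0.05 s, during which the arm holds its last target. There are 200 camera calls.

## Working session

There is one attempt and no reset: what is moved stays moved. The work goes in short steps, each a Python script; the robot and the scene stay as the last script left them, time stands still between calls to the robot, and variables do not carry over. Pictures are saved under pics/ and viewed, about 8 in all and at most 12, crops included, and the job is handed in when it is done.

```bash
mkdir -p pics; ls
python3 - <<'E'
from station import ctrl, read_camera
import cv2,pickle
for n in ("scene","top"):
    c=read_camera(n); cv2.imwrite(f"pics/{n}0.png",c["color"][:,:,::-1]); pickle.dump(c,open(n+"0.pkl","wb"))
    print(n,c["fx"],c["cx"],c["cy"],c["k1"],c["R"],c["t"])
s=ctrl.read_state(); print(s["time_s"],s["ee_pos"],s["eef_rot"],s["finger_gap"])
E
```

```text
pics
scene 453.6894928112868 321.197952643909 195.68510919769977 -0.07309914032160685 [[ 0.81252914  0.58261351  0.01891837]
 [ 0.35371265 -0.46698127 -0.81044177]
 [-0.46333979  0.66519922 -0.58551365]] [-443.27692784 -129.60339844 1551.04743764]
top 460.8220223253697 321.15087679118903 204.96254010184413 0.03199759201114658 [[-9.81741100e-03 -9.99951584e-01  6.70093503e-04]
 [-9.81877994e-01  9.51312831e-03 -1.89275213e-01]
 [ 1.89259674e-01 -2.51614262e-03 -9.81923849e-01]] [  15.64241555  555.57100516 1214.22123576]
0.1 [ 156.55124401 -526.80894328  249.22226798] [ 2.06718268  0.30280908 -2.0673746 ] 85.49033190246627
```

View pics/top0.png

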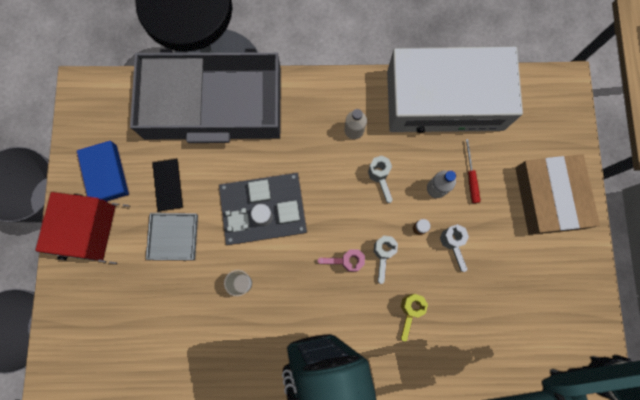

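View pics/scene0.png

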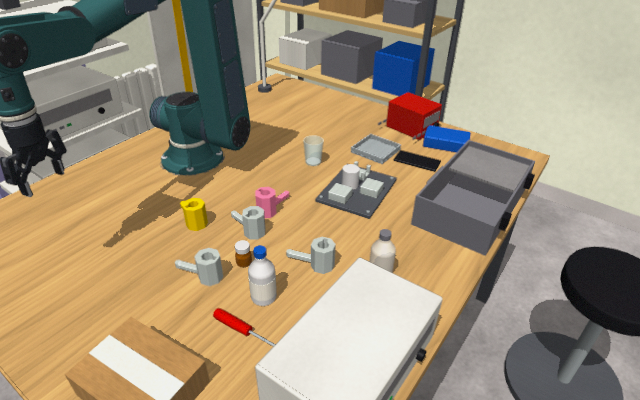

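The top view shows the stand at (262,208). Its left block at (237,220) looks slotted, and the solid blocks are at (260,190) and (288,211). The tray is at (172,238). There are three aluminium hubs, at (380,168), (386,247) and (456,237). The pink (353,261) and yellow (415,306) ones are look-alikes. I'll enlarge the hubs to read the keyways.

Run:
```python
import cv2,numpy as np
i=cv2.imread("pics/top0.png")
a=cv2.resize(i[145:275,360:480],None,fx=5,fy=5,interpolation=cv2.INTER_CUBIC)[:600]
cv2.imwrite("pics/c1.png",cv2.resize(i[150:275,360:475],None,fx=4.8,fy=4.8,interpolation=cv2.INTER_CUBIC))
cv2.imwrite("pics/c2.png",cv2.resize(i[165:270,140:310],None,fx=4.7,fy=4.7,interpolation=cv2.INTER_CUBIC))
```

```text
(no output)
```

View pics/c1.png

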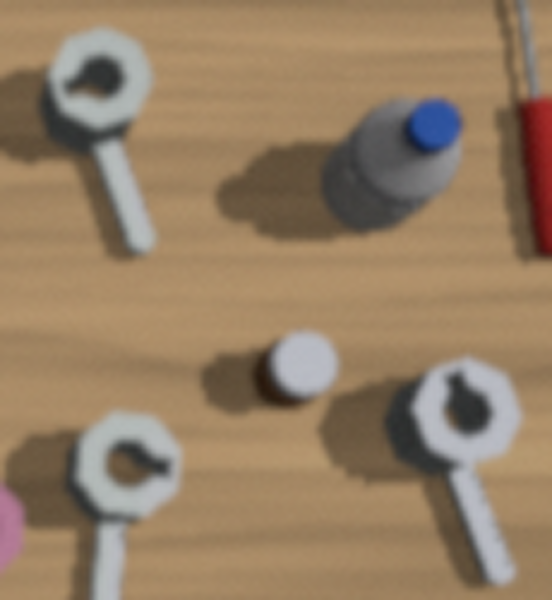

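View pics/c2.png

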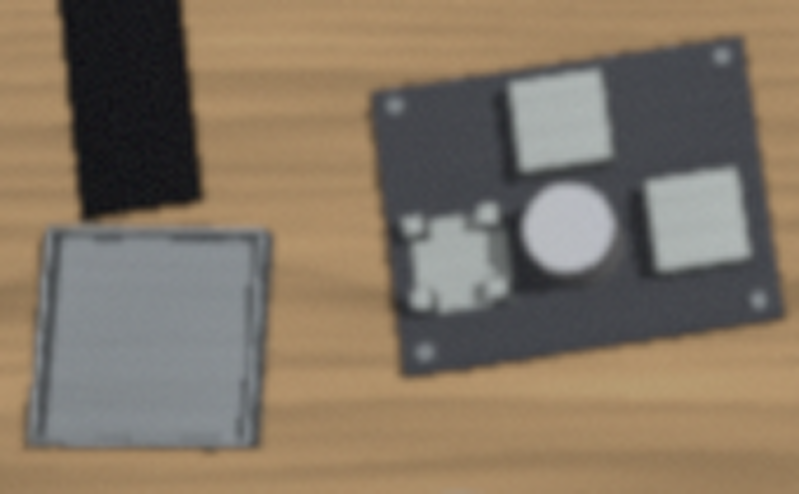

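Key points from the crops:
- The slotted block is on the left (+y) of the stand: crop c2 (455,260), four posts visible. So hub_b is needed, with its keyway a quarter turn anticlockwise from the arm.
- Hub at (386,247): arm points down, keyway points right. That is anticlockwise, so this is **hub_b**.
- Hub at (380,168): arm down, keyway left, so it is hub_c.
- Hub at (456,237): keyway opposite the arm, so it is hub_a.

Next I'll compute positions from pixels.

```bash
cat > h.py <<'E'
import numpy as np,cv2,pickle
from scipy.spatial.transform import Rotation as Rn
from station import ctrl,planner,read_camera,ticket
def cam(n): return read_camera(n)
def mats(c): return np.array([[c["fx"],0,c["cx"]],[0,c["fy"],c["cy"]],[0,0,1.]]),np.array([c["k1"],0,0,0,0.])
def proj(c,X):
    K,d=mats(c); return cv2.projectPoints(np.array(X,float).reshape(-1,1,3),cv2.Rodrigues(np.array(c["R"]))[0],np.array(c["t"],float),K,d)[0][:,0]
def at_z(c,uv,z):
    "world points where pixel rays meet height z"
    K,d=mats(c); R=np.array(c["R"]); t=np.array(c["t"])
    p=cv2.undistortPoints(np.array(uv,float).reshape(-1,1,2),K,d)[:,0]
    D=np.c_[p,np.ones(len(p))]@R; o=-R.T@t
    return o+D*((z-o[2])/D[:,2])[:,None]
def ori(th):
    "tool down, jaws along world angle th (rad)"
    x=np.array([0,0,-1.]); y=np.array([np.cos(th),np.sin(th),0]); return Rn.from_matrix(np.c_[x,y,np.cross(x,y)]).as_rotvec()
def uncrop(p,x0,y0,f): return (np.array(p,float)+.5)/f-.5+[x0,y0]
def save(c,f): cv2.imwrite(f,c["color"][:,:,::-1])
E
python3 - <<'E'
from h import *
c=pickle.load(open("top0.pkl","rb")); np.set_printoptions(precision=1,suppress=True)
P=at_z(c,uncrop([(372,92),(743,36),(783,316),(402,375)],140,165,4.7),12)
print("plate",P,P.mean(0),[np.linalg.norm(P[i]-P[i-1]) for i in range(4)])
e=(P[0]-P[3]+P[1]-P[2]); print("stand yaw",np.degrees(np.arctan2(e[1],e[0])))
print("cap",at_z(c,uncrop([(568,228)],140,165,4.7),74))
b=at_z(c,uncrop([(560,120),(695,219),(455,262)],140,165,4.7),40);print("blocks",b)
T=at_z(c,uncrop([(48,228),(272,232),(260,446),(26,446)],140,165,4.7),22);print("tray",T,T.mean(0),[np.linalg.norm(T[i]-T[i-1]) for i in range(4)])
H=at_z(c,uncrop([(127,465),(101,79),(467,410)],360,150,4.8),70);print("hubs b,c,a",H)
print("arm b end",at_z(c,[(381.5,281)],22), "pink",at_z(c,[(354,260)],70))
s=pickle.load(open("scene0.pkl","rb"));print("scene px of hub b top, cap top:",proj(s,[H[0]]),proj(s,at_z(c,uncrop([(568,228)],140,165,4.7),74)))
for p,o in (((H[0][0],H[0][1],250),ori(0)),((H[0][0],H[0][1],250),ori(np.pi))): print(planner.inverse_kinematics(p,o))
w=cam("wrist");print(w["fx"],w["k1"],w["R"],w["t"],-np.array(w["R"]).T@w["t"],ctrl.read_state()["ee_pos"])
E
```

```text
plate [[627.  302.4  12. ]
 [660.1  76.7  12. ]
 [487.1  52.9  12. ]
 [454.2 279.1  12. ]] [557.1 177.8  12. ] [np.float64(174.37565462382625), np.float64(228.11291071199537), np.float64(174.63669003992072), np.float64(228.59476067843676)]
stand yaw 7.774334444712016
cap [[530.9 173.9  74. ]]
blocks [[602.1 184.1  40. ]
 [541.5 103.7  40. ]
 [517.3 244.3  40. ]]
tray [[543.1 489.4  22. ]
 [539.3 356.8  22. ]
 [412.4 358.5  22. ]
 [414.1 494.2  22. ]] [477.2 424.7  22. ] [np.float64(129.0940859278317), np.float64(132.6649632773906), np.float64(126.9203266801389), np.float64(135.71489055118806)]
hubs b,c,a [[ 438.1 -161.6   70. ]
 [ 660.  -154.7   70. ]
 [ 467.1 -351.6   70. ]]
arm b end [[ 348.8 -152.4   22. ]] pink [[403.1 -75.3  70. ]]
scene px of hub b top, cap top: [[253.2 212.3]] [[351.1 168.4]]
[-0.5 -0.1  1.6 -0.   1.7 -0.5]
None
285.5238063659439 -0.02171175182963553 [[ 0.3 -1.  -0. ]
 [-0.9 -0.3  0.3]
 [-0.3 -0.1 -0.9]] [-548.6  -42.5  381.6] [ 235.  -503.8  373.2] [ 156.6 -526.9  249.4]
```

Checks agree: the plate measures 174x228 mm against 178x230. The cap at (531,174) matches the block midpoint at (529,174), and the tray measures about 130 mm. Now the cap.

Run:
```python
from h import *
np.set_printoptions(precision=2,suppress=True)
y=np.radians(7.8); o=ori(y)
for p,th in (((531,174,220),y),((477,425,200),y),((438,-162,250),np.radians(-6)),((530,174,200),np.radians(-82)),((530,174,200),y)): print(th,planner.inverse_kinematics(p,ori(th)))
ctrl.movep((531,174,180),o)
ctrl.servo_line((531,174,64),feed=150,contact_N=8)
ctrl.grab(30); s=ctrl.read_state(); print(s["time_s"],s["ee_pos"],s["finger_gap"])
ctrl.servo_line((531,174,190),feed=150)
ctrl.movep((477,425,150),o)
s=ctrl.read_state(); print(s["time_s"],s["finger_gap"])
print(ctrl.servo_line((477,425,54),feed=110,contact_N=6))
s=ctrl.read_state(); print(s["time_s"],s["ee_pos"],s["finger_gap"])
ctrl.open_gripper(); ctrl.servo_line((477,425,170),feed=200)
# look at the bare shaft
ctrl.movep((530,174,200),o); ctrl.pause(.2)
w=cam("wrist"); save(w,"pics/w1.png"); pickle.dump(w,open("w1.pkl","wb")); t=cam("top"); save(t,"pics/t1.png"); print(ctrl.read_state()["time_s"])
```

```text
0.1361356816555577 [0.22 0.11 1.4  0.   1.63 0.08]
0.1361356816555577 [0.64 0.3  1.22 0.   1.62 0.5 ]
-0.10471975511965978 [-0.48 -0.1   1.56 -0.    1.68 -0.37]
-1.4311699866353502 [0.22 0.12 1.43 0.   1.59 1.65]
0.1361356816555577 [0.22 0.12 1.43 0.   1.59 0.08]
4.3 [531.78 174.22  65.4 ] 51.1578018919144
6.3083 51.12356058137708
True
7.1 [476.07 423.43  56.96] 51.22968328960356
9.575
```

View pics/w1.png

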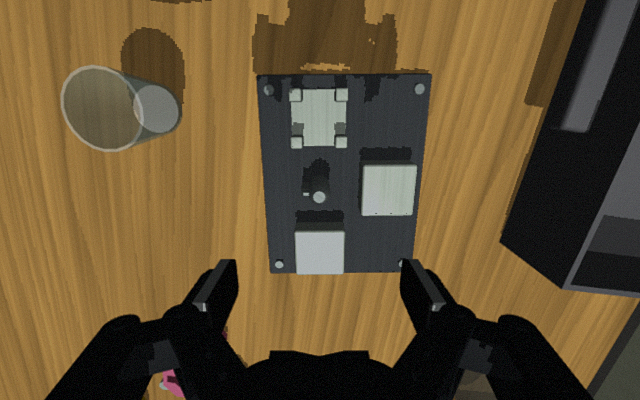

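The wrist view shows the bare shaft top at (319,197) with its key to the left, the slotted block at (319,118) and solid blocks at (389,190) and (320,252). I'll look at the hub from the equivalent pose and put both in one enlarged montage, with the tray from the top camera.

Run:
```python
from h import *
np.set_printoptions(precision=1,suppress=True)
ctrl.movep((438,-162,212),ori(np.radians(-6))); ctrl.pause(.2)
w=cam("wrist"); save(w,"pics/w2.png"); pickle.dump(w,open("w2.pkl","wb")); s=ctrl.read_state(); print(s["time_s"],s["ee_pos"])
w1=cv2.imread("pics/w1.png"); w2=cv2.imread("pics/w2.png"); t=cv2.imread("pics/t1.png")
r=lambda i:cv2.resize(i,(400,400),interpolation=cv2.INTER_CUBIC)
# A: w1 [80:280,250:450]x2 ; B: w1 shaft [167:227,289:349]; C: w2 [80:280,220:420]x2 ; D tray
m=np.vstack([np.hstack([r(w1[75:275,245:445]),r(w2[75:275,220:420])])])
n=np.hstack([cv2.resize(w1[172:222,294:344],(200,200),interpolation=cv2.INTER_CUBIC),cv2.resize(t[205:270,140:205],(200,200),interpolation=cv2.INTER_CUBIC),cv2.resize(w2,(320,200)),np.zeros((200,80,3),np.uint8)])
cv2.imwrite("pics/m1.png",np.vstack([m,n]))
```

```text
11.1333 [ 438.4 -161.3  211.9]
```

View pics/m1.png

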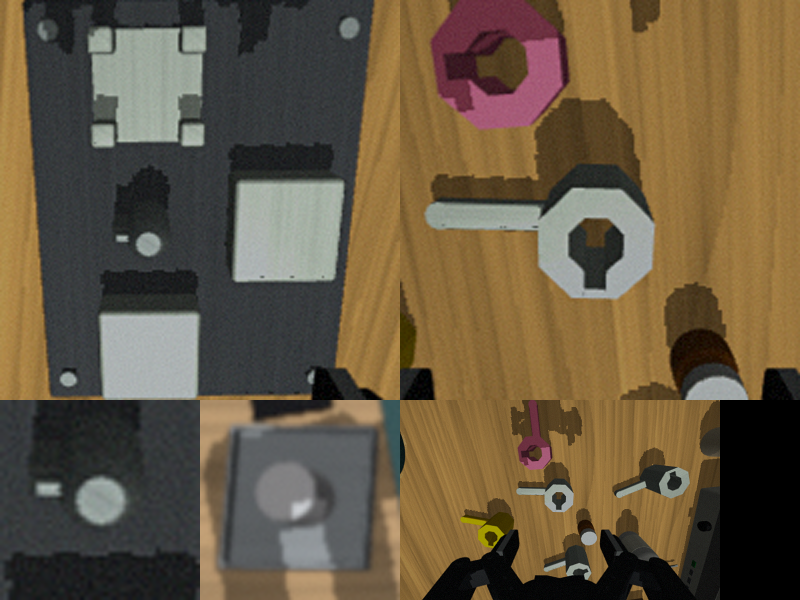

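The montage confirms hub_b: arm left, keyway a quarter turn anticlockwise, grey, with the pink look-alike separate. The cap's round top is in the tray. Next, the metric computation.

Run:
```python
from h import *
np.set_printoptions(precision=1,suppress=True)
w1=pickle.load(open("w1.pkl","rb"));w2=pickle.load(open("w2.pkl","rb"))
S=at_z(w1,[(318.75,196.75)],58)[0]; K=at_z(w1,[(305.4,194.2)],48)[0]
print("shaft",S,"key dir",np.degrees(np.arctan2(*(S-K)[1::-1])),np.linalg.norm((S-K)[:2]))
f=lambda L:[(245+x/2-.25,75+y/2-.25) for x,y in L]
B=at_z(w1,f([(147.5,85.5),(287,230)]),40)
B=at_z(w1,f([(101,39),(192,38),(192,133),(102,134)]),40);c=B.mean(0);print("slot",c,np.linalg.norm(c-S),"yaw",np.degrees(np.arctan2(*(c-S)[1::-1]))-90)
e=B[1]+B[2]-B[0]-B[3];g=B[0]+B[1]-B[2]-B[3];print(np.degrees([np.arctan2(e[1],e[0]),np.arctan2(g[1],g[0])-np.pi/2]))
P=at_z(w1,[(258,74),(431,74)],12);print("far edge y",P)
g=lambda L:[(220+(x-400)/2-.25,75+y/2-.25) for x,y in L]
H=at_z(w2,g([(596,243),(538,245),(654,240),(595,187),(597,299)]),70);print("hub",H,H[1:].mean(0))
A=at_z(w2,g([(430,214.5),(535,217)]),22);d=H[0]-A[0];print("arm",A,np.degrees(np.arctan2(d[1],d[0])),np.linalg.norm(d[:2]))
t=cv2.imread("pics/t1.png");T=read_camera("top");print("cap in tray",at_z(T,uncrop([(85,90)],140,205,200/65),66))
```

```text
shaft [529.1 175.2  58. ] key dir 9.700591319002456 13.45265581306332
slot [518.4 247.2  40. ] 74.93490690715599 yaw 8.407291387054386
[8.5 8.2]
far edge y [[452.8 280.4  12. ]
 [625.  304.7  12. ]]
hub [[ 436.9 -160.8   70. ]
 [ 408.6 -158.9   70. ]
 [ 465.1 -162.2   70. ]
 [ 439.3 -133.3   70. ]
 [ 434.3 -190.2   70. ]] [ 436.8 -161.2   70. ]
arm [[ 343.4 -149.1   22. ]
 [ 402.4 -156.6   22. ]] -7.172046604685368 94.24964504304295
cap in tray [[478.2 423.1  66. ]]
```

Hub measured at (437,-161), yaw about 173°, width 56.6 mm. Shaft at (529.3,174.8), stand yaw about 8°. Top and wrist cameras agree within about 1.5 mm. I'll grasp hub_b and try the fit with contact stops.

Run:
```python
from h import *
np.set_printoptions(precision=2,suppress=True)
o=ori(np.radians(-7)); x,y=436.9,-161.1
ctrl.movep((x,y,150),o)
print("c",ctrl.servo_line((x,y,52),feed=120,contact_N=8)); ctrl.pause(.3)
s=ctrl.read_state(); print(s["ee_pos"],s["eef_rot"])
ctrl.grab(80); ctrl.pause(.1); s=ctrl.read_state(); print(s["time_s"],s["ee_pos"],s["finger_gap"])
ctrl.servo_line((x,y,190),feed=150)
f0=ctrl.read_state(); print("wt",f0["ft_force"],f0["finger_gap"])
o=ori(np.radians(-82)); X,Y=529.3,174.8
ctrl.movep((X,Y,190),o)
ctrl.servo_line((X,Y,125),feed=120); ctrl.pause(.3)
s=ctrl.read_state(); print(s["time_s"],s["ee_pos"],s["ft_force"])
w=cam("wrist"); save(w,"pics/w3.png"); pickle.dump(w,open("w3.pkl","wb")); save(cam("scene"),"pics/s3.png")
r=ctrl.servo_line((X,Y,64),feed=40,contact_N=10); s=ctrl.read_state(); print(r,s["time_s"],s["ee_pos"],s["ft_force"],s["torque"],s["finger_gap"])
```

```text
c False
[ 437.23 -161.25   52.57] [ 1.3   1.15 -1.3 ]
13.2917 [ 437.41 -161.31   52.45] 54.958443976400616
wt [ 0.67 -0.31 -3.56] 55.06831373014303
17.0917 [529.78 174.94 125.96] [ 0.18  0.15 -2.32]
False 18.8667 [529.39 174.82  64.48] [-2.35 -0.27  1.14] [-0.07  0.33 -0.04] 54.92674414983066
```

It slid straight home: TCP z is 64.5 and the grip was 52.5 above the underside, so the underside is at 12 mm. I'll release, retreat and check.

Run:
```python
from h import *
ctrl.open_gripper(); ctrl.pause(.2)
ctrl.servo_line((529.3,174.8,200),feed=120); ctrl.pause(.2)
w=cam("wrist"); pickle.dump(w,open("w4.pkl","wb")); save(w,"pics/w4.png")
ctrl.movep((400,-60,300),ori(0)); ctrl.pause(.2)
t=cam("top"); s=cam("scene"); save(t,"pics/t4.png"); st=ctrl.read_state(); print(st["time_s"],st["finger_gap"],st["ft_force"])
r=lambda i,a,b:cv2.resize(i[...,::-1],(a,b),interpolation=cv2.INTER_CUBIC)
m=np.vstack([np.hstack([r(w["color"][50:300,195:445],400,300) if 0 else r(w["color"][50:350,120:520],400,300),r(s["color"][125:245,290:450],400,300)]),np.hstack([r(t["color"][140:290,130:330],400,300),r(s["color"][170:290,170:330],400,300)])])
cv2.imwrite("pics/m2.png",m)
```

```text
23.0083 84.91447885074214 [-0.19677146  0.64569936 -0.21527096]
```

View pics/m2.png

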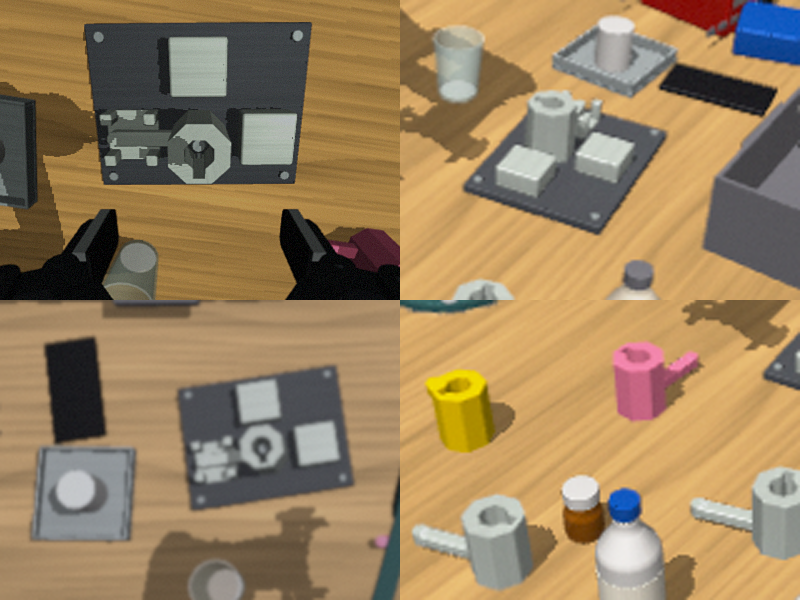

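The views show the hub on the shaft at (198,153), its arm in the left slot at (130,140). The cap stands upright in the tray and the other objects in view are in place. Handing in.

Run:
```python
from h import *
w=pickle.load(open("w4.pkl","rb")); print(at_z(w,[(318.5,203)],82), "expect ~ 529,175")
print(ticket.hand_in())
```

```text
[[529.52002598 175.13743283  82.        ]] expect ~ 529,175
the job is handed in; nothing more can be done
None
```

The job is done and handed in at about 23 s of the 61 s allowed. I moved the white cap into the tray, then fitted hub_b on the shaft with its arm in the slotted left block and released it.

- **Hub choice:** the slotted block stands on the left, so the key calls for hub_b. It is the grey hub whose keyway lies a quarter turn anticlockwise from its arm.
- **Hub fit:** it slid on at the first try without tripping the contact stop. From the tool height at the end of the descent, its underside was at about 12.0 mm, which is the plate's face. After release, the wrist camera put the hub's top at (529.5, 175.1), within 1 mm of the shaft's measured position.
- **Cap:** the last pictures show it upright in the tray. An earlier top view put it about 2 mm from the tray centre.
- **Other objects:** the bystanders and other hubs visible in the last pictures look unmoved; I did not measure them. Not all of them were checked: the screwdriver does not appear in those crops. The gripper is open and clear of everything.

No check failed. The only disagreement was 1–2 mm between the top and wrist cameras, and about half a degree on the stand's yaw.

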